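# Dress the cheese counter: whole cheeses by size

## Robot

A 7-joint arm with a two-finger parallel gripper is mounted at the origin on the work surface. World frame = base frame: x ahead of the robot, y to its left, z up, the work surface at z = 0. Lengths are in mm, angles in rad, forces in N, time in s.
With the tool pointing down it reaches from about 425 to 875 mm from the base axis. Payload 4.7 kg.
Tool frame: the origin (TCP) lies midway between the tips of the shut fingers; the grasp point (between the pads) lies 19 mm behind it; y points along the fingers, z is the direction in which the jaws open and shut, and the axes are right-handed (so a half turn about y gives the same grasp; the last joint's range is limited). The gripper opens to 87 mm and grips with 3 to 60 N. Pads are 19 mm wide; open, the fingers measure 117 mm over their backs; the gripper's body (75 mm by 190 mm) begins 51 mm behind the grasp point.
Start: joints at [-1.203, 0.321, -0.07, 1.45, 0.023, 1.371, -0.057], TCP at [225.23, 609.752, 222.587] pointing down, gripper open.
Joint ranges: [-2.86, 2.86], [-0.3, 2.09], [-1.38, 1.24], [0.06, 2.45], [-1.56, 4.7], [0.09, 2.05], [-2.69, 2.69]. Speed limits (rad/s): [2.57, 2.57, 3.14, 3.14, 3.14, 3.14, 3.14].

## Interface

Orientations are given as a 3x3 rotation matrix whose columns are the frame's x, y, z axes.
In Python, from plant import state, camera, camera_info, finish_job, outline_of gives the robot as it stands.
- The arm moves only by the shell command python3 -m creep 'ROWS' [FORCE]. ROWS is JSON, one flat list of numbers, 7 for each row, row after row: the turn, a rotation vector about the tool's x, y, z in units of 6 degrees (1.0 is 6 degrees), then the shift along the tool's x, y, z in units of 25 mm (1.0 is 25 mm), then the opening, from 0 (shut) to 1 (fully open). In form: [wx, wy, wz, dx, dy, dz, claw, wx, wy, wz, dx, dy, dz, claw, ...]. A call has 1 to 20 rows; each row shifts and turns the commanded pose from where the row before left it, along the tool's axes as they then stand; what a row does not reach is not made up. A row lasts 1/12 s, in which the tool goes at most 41.7 mm and 7.16 degrees, less where a joint would pass 70% of its speed; a pose out of reach is approached as far as the arm can. A call is refused whole if a number of a shift passes 1 or a number of a turn 1, either way. A call with a gripper value outside its range is refused whole. The fingers move at their own pace and stop on an object; FORCE is the grip in N (left out, the last holds). Time passes only in rows, so rows that do not move let the fingers close. It gives the time, the measured TCP pose, the force and the opening at its end, in the units of the state.
- state(): the state, without advancing time (a new reading comes with each control period).
- camera(name): name is "side" or "top"; returns the picture (420x560x3 uint8, red, green, blue); there is no depth.
- camera_info(name): a dict with "K" (3x3 intrinsics, pixels), "k1" (the pictures are not rectified: a ray, as slopes to the right and down, at radius r is drawn at 1 + k1 r^2 times it, then the intrinsics apply), "cam_to_world" (4x4, takes a point from camera to world coordinates). Camera axes: x right, y down, z forward; pixel columns grow to the right and rows downward; lengths in mm; the calibration is good to about 2 mm. A picture is of the moment at which its call begins. camera_info takes no time and is no camera call.
- finish_job(): hands the job in, once; it reports no verdict.
Trained networks look in the newest picture that a camera, given by its name, has taken for a name from the list of things; names that differ only in an ending like _2 or _b are one class to them, and where a whole thing is asked for, a point or a joint stands for the part that bears it (a point fixed in the world has none). Each returns a list of dicts, best first, with "p" (0 to 1); they miss things now and then, are a little off and sometimes report something else, mostly with a low value. They report only what shows in the picture. A call takes as long as a camera call.
- outline_of(camera, target): "pixels" (420x560 bool, what is visible of it) and "uv" ([column, row] in pixels, amid what is visible of it).
The state is a dict: "clock": time; "joint_positions": joint angles; "qd": joint speeds; "effort": joint torques, N m; "position": TCP position; "tool_rot": TCP orientation; "force": force on the tool from outside, world axes, zero at the start; "wrist_torque": the same for the moment, N m; "gripper_width": opening from 0.0 (shut) to 1.0 (fully open).
Only numpy, scipy, OpenCV 4.12 (cv2) and the standard library are available. Lean on these libraries where they do the work, as an engineer would, in place of code of your own. Each camera call takes 0.05 s, during which the arm holds its last target. There are 200 camera calls.

## Task

Set the four whole cheeses out for sale on the wooden display plank in order of size: the largest behind the red offer ticket at the end of the row, then each next smaller one behind the next ticket along, so that the smallest stands at the other end. Stand each upright, centred on its ticket, all in one straight row along the middle of the plank. Set them down without dropping or tipping any, and leave the jar and the knife where they are.

Things in the scene. Friction and masses are not known exactly. Their poses are not given: they have to be found in the camera images.
- cheese_xl: the largest of four whole cheeses of one make: upright cylinder with ochre rind, cream paper disc with a green centre on top; 66 mm diameter, 46 mm high; origin at the centre of its underside, z up through its top; weighs under 0.25 kg
- cheese_l: the second largest of four whole cheeses of one make: upright cylinder with ochre rind, cream paper disc with a green centre on top; 55 mm diameter, 38 mm high; origin at the centre of its underside, z up through its top; weighs under 0.25 kg
- cheese_m: the third largest of four whole cheeses of one make: upright cylinder with ochre rind, cream paper disc with a green centre on top; 44 mm diameter, 31 mm high; origin at the centre of its underside, z up through its top; weighs under 0.25 kg
- cheese_s: the smallest of four whole cheeses of one make: upright cylinder with ochre rind, cream paper disc with a green centre on top; 33 mm diameter, 24 mm high; origin at the centre of its underside, z up through its top; weighs under 0.25 kg
- ticket_red: red offer price ticket, plate 60 x 32 x 4 mm tilted 45 degrees, fixed on the rail at the far (+x) edge of the plank; always at one or other end of the row; origin mid-face, 29 mm above the counter; axes level: y along the plank, x square to it, outward; the cheese's place is 90 mm from the origin towards -x, on the plank's lengthwise centre line
- ticket_blue: blue price ticket, plate 60 x 32 x 4 mm tilted 45 degrees, fixed on the rail at the far (+x) edge of the plank; any place but red's; origin mid-face, 29 mm above the counter; axes level: y along the plank, x square to it, outward; the cheese's place is 90 mm from the origin towards -x, on the plank's lengthwise centre line. Plank 460 x 140 mm, top 40 mm above the counter
- ticket_black: black price ticket, plate 60 x 32 x 4 mm tilted 45 degrees, fixed on the rail at the far (+x) edge of the plank; any place but red's; origin mid-face, 29 mm above the counter; axes level: y along the plank, x square to it, outward; the cheese's place is 90 mm from the origin towards -x, on the plank's lengthwise centre line. One straight row, 90 to 130 mm apart
- ticket_yellow: yellow price ticket, plate 60 x 32 x 4 mm tilted 45 degrees, fixed on the rail at the far (+x) edge of the plank; any place but red's; origin mid-face, 29 mm above the counter; axes level: y along the plank, x square to it, outward; the cheese's place is 90 mm from the origin towards -x, on the plank's lengthwise centre line
- jar: small amber glass jar with a brass lid, 62 mm diameter, 68 mm high, standing on the counter left of the plank; origin at the centre of its underside; to be left alone
- knife: cheese knife with dark wooden handle and steel blade lying on the counter right of the plank, 250 mm long, 32 mm wide, 18 mm high; origin on its underside where handle meets blade, x towards the blade's tip; to be left alone

How it is judged:
By the outcome, as a careful person would: the job done as asked, in the order asked, and still so for the second after the job is handed in, with the robot touching nothing.
It also fails if it takes over 99 s, if anything falls off the work surface, if the arm or the gripper's body presses on something with over 40 N, if the wrist force passes 120 N, or if a joint passes its speed limit or range.

## Working session

There is one attempt and no reset: what is moved stays moved. The work goes in short steps, Python scripts to look and compute and a shell command to move; the robot and the scene stay as the last step left them, time stands still between calls to the robot, and variables do not carry over. Pictures are saved under pics/ and viewed, about 12 in all and at most 16, crops included, and the job is handed in when it is done.

```bash
ls; mkdir -p pics
python3 - <<'E'
from plant import *
import cv2,numpy as np
s=state()
print(s['clock'],s['position'],np.round(s['tool_rot'],3),s['gripper_width'])
for n in('side','top'):
    im=camera(n); cv2.imwrite(f'pics/{n}0.png',im[:,:,::-1]); i=camera_info(n); print(n,np.round(i['K'],1),i['k1'],np.round(i['cam_to_world'],3))
E
```

```text
pics
0.0 [225.05589922 609.1858439  221.4571215 ] [[ 0.938 -0.001  0.346]
 [-0.346 -0.002  0.938]
 [ 0.    -1.    -0.002]] 1.0008349562179726
side [[533.8   0.  275.7]
 [  0.  533.8 203.2]
 [  0.    0.    1. ]] -0.11910380134840898 [[ 7.390000e-01  4.130000e-01 -5.320000e-01  1.424161e+03]
 [ 6.730000e-01 -4.320000e-01  6.000000e-01 -9.597190e+02]
 [ 1.700000e-02 -8.020000e-01 -5.980000e-01  9.876510e+02]
 [ 0.000000e+00  0.000000e+00  0.000000e+00  1.000000e+00]]
top [[486.6   0.  277.2]
 [  0.  486.6 209.6]
 [  0.    0.    1. ]] 0.056710414960113656 [[ 2.900000e-02 -9.930000e-01  1.180000e-01  4.192750e+02]
 [-9.990000e-01 -3.200000e-02 -2.300000e-02  7.639000e+00]
 [ 2.700000e-02 -1.170000e-01 -9.930000e-01  1.301474e+03]
 [ 0.000000e+00  0.000000e+00  0.000000e+00  1.000000e+00]]
```

View pics/side0.png

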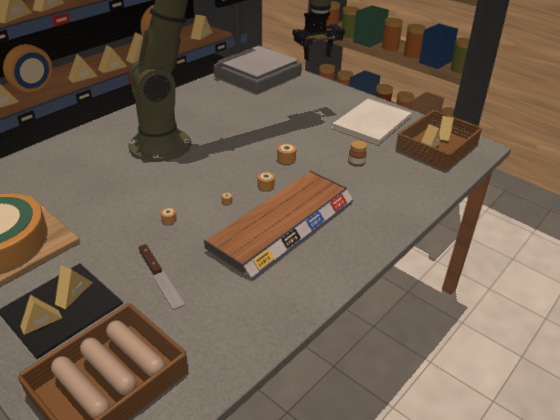

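View pics/top0.png

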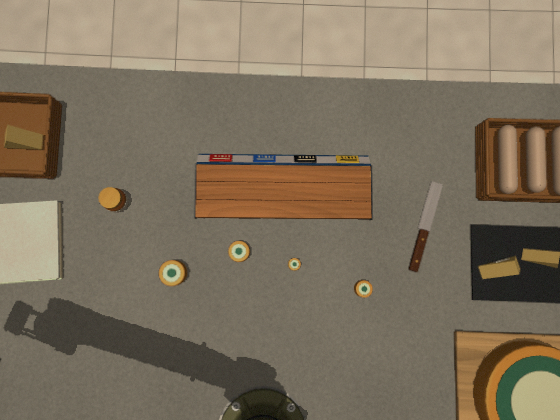

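The side view shows the cheeses at about (287,154) XL, (266,181) L, (227,199) S and (168,216) M. The top view shows them at (172,273), (239,251), (294,264) and (364,289). Tickets from +y to −y run red, blue, black, yellow, at top-view columns 220, 264, 305 and 347.

```bash
cat > h.py <<'E'
from plant import *
import numpy as np, cv2
from scipy.optimize import least_squares
def ray(n,uv):
    i=camera_info(n);K=np.array(i['K']);T=np.array(i['cam_to_world'])
    d=(np.array(uv,float)-K[:2,2])/[K[0,0],K[1,1]]; s=d.copy()
    for _ in range(20): s=d/(1+i['k1']*(s@s))
    v=T[:3,:3]@np.r_[s,1]; return T[:3,3],v/np.linalg.norm(v)
def proj(n,P):
    i=camera_info(n);K=np.array(i['K']);T=np.array(i['cam_to_world'])
    c=(np.atleast_2d(P)-T[:3,3])@T[:3,:3]; s=c[:,:2]/c[:,2:]; s=s*(1+i['k1']*(s**2).sum(1,keepdims=True))
    return s*[K[0,0],K[1,1]]+K[:2,2]
def tri(a,b):
    (p,u),(q,v)=ray('side',a),ray('top',b)
    t=np.linalg.lstsq(np.c_[u,-v],q-p,rcond=None)[0]
    A,B=p+t[0]*u,q+t[1]*v; return (A+B)/2,np.linalg.norm(A-B)
def onz(n,uv,z):
    p,u=ray(n,uv); return p+u*(z-p[2])/u[2]
E
python3 - <<'E'
from h import *
ims={n:camera(n) for n in('side','top')}
for t in['cheese_xl','cheese_l','cheese_m','cheese_s','ticket_red','ticket_blue','ticket_black','ticket_yellow','jar','knife']:
    for n in ims:
        for o in outline_of(n,t)[:4]:
            m=o['pixels']; c=np.argwhere(m).mean(0)[::-1] if m.any() else 0
            g=''
            if 'cheese' in t:
                im=ims[n].astype(int); gm=m&(im[...,1]>im[...,0]+8); 
                if gm.any(): g=(np.argwhere(gm).mean(0)[::-1].round(1),gm.sum())
            print(t,n,round(o['p'],2),m.sum(),np.round(c,1),g)
E
```

```text
cheese_xl side 0.53 326 [286.  153.5] (array([286.3, 147.2]), np.int64(11))
cheese_xl top 0.71 584 [172.3 272. ] (array([171.1, 272.8]), np.int64(138))
cheese_l side 0.7 225 [168.3 216. ] (array([167.5, 211.3]), np.int64(6))
cheese_l side 0.55 288 [265.2 181.2] (array([265.8, 175.6]), np.int64(9))
cheese_l top 0.86 363 [238.9 250.7] (array([238.1, 250.9]), np.int64(83))
cheese_l top 0.65 251 [362.5 288. ] (array([363.8, 288.6]), np.int64(37))
cheese_l top 0.44 125 [294.  263.5] (array([293.9, 264.2]), np.int64(30))
cheese_m side 0.7 225 [168.3 216. ] (array([167.5, 211.3]), np.int64(6))
cheese_m side 0.55 288 [265.2 181.2] (array([265.8, 175.6]), np.int64(9))
cheese_m top 0.86 363 [238.9 250.7] (array([238.1, 250.9]), np.int64(83))
cheese_m top 0.65 251 [362.5 288. ] (array([363.8, 288.6]), np.int64(37))
cheese_m top 0.44 125 [294.  263.5] (array([293.9, 264.2]), np.int64(30))
cheese_s side 0.7 225 [168.3 216. ] (array([167.5, 211.3]), np.int64(6))
cheese_s side 0.55 288 [265.2 181.2] (array([265.8, 175.6]), np.int64(9))
cheese_s top 0.86 363 [238.9 250.7] (array([238.1, 250.9]), np.int64(83))
cheese_s top 0.65 251 [362.5 288. ] (array([363.8, 288.6]), np.int64(37))
cheese_s top 0.44 125 [294.  263.5] (array([293.9, 264.2]), np.int64(30))
ticket_red side 0.58 144 [338.1 202.2] 
ticket_red top 0.56 150 [220.9 157.2] 
ticket_red top 0.33 243 [363.2 287.6] 
ticket_blue side 0.69 163 [314.4 220.3] 
ticket_blue top 0.66 159 [264.1 158. ] 
ticket_black side 0.74 201 [290.2 238.4] 
ticket_black top 0.68 161 [305.4 158.3] 
ticket_yellow side 0.53 233 [262.7 259.6] 
ticket_yellow top 0.64 178 [220.5 157.5] 
ticket_yellow top 0.57 157 [347. 159.] 
jar side 0.8 365 [357.2 152.8] 
jar top 0.87 629 [113.  199.1] 
knife side 0.77 848 [160.9 277.9] 
knife side 0.15 304 [285.7 153.2] 
knife top 0.59 1059 [424.6 224.7]
```

Run:
```python
from h import *
C={'xl':((286.3,147.5),(171.6,272.8)),'l':((265.8,176),(238.4,250.9)),'s':((226.8,196.0),(294.,264.2)),'m':((168,211.8),(363.8,288.7)),
'red':((338.1,202.2),(220.9,157.2)),'blue':((314.4,220.3),(264.1,158)),'black':((290.2,238.4),(305.4,158.3)),'yellow':((262.7,259.6),(347,159))}
for k,(a,b) in C.items():
    P,e=tri(a,b); z=dict(xl=46,l=38,m=31,s=24).get(k,29)
    print(k,P.round(1),round(e,1),'top@z',onz('top',b,z)[:2].round(1),'side@z',onz('side',a,z)[:2].round(1))
t=camera('top');s=camera('side')
a=cv2.resize(t[140:300,150:390],None,fx=3.3,fy=3.3,interpolation=cv2.INTER_CUBIC)
b=cv2.resize(s[130:280,150:370],None,fx=3.6,fy=3.6,interpolation=cv2.INTER_CUBIC)
cv2.imwrite('pics/topc.png',a[...,::-1]);cv2.imwrite('pics/sidec.png',b[...,::-1])
```

```text
xl [399.4 241.9  49.4] 2.1 top@z [398.6 241.8] side@z [396.3 247.1]
l [459.4  76.   39.9] 1.3 top@z [459.   75.6] side@z [457.8  78.6]
s [430.2 -68.9  22.6] 2.6 top@z [429.2 -69.8] side@z [432.6 -69.3]
m [ 372.6 -250.5   31.9] 1.7 top@z [ 372.  -251.4] side@z [ 372.3 -249.3]
red [705.7 132.2  32. ] 1.4 top@z [705.9 132. ] side@z [703.9 136.3]
blue [707.7  17.4  29.8] 0.1 top@z [707.9  17.4] side@z [707.1  18.2]
black [710.6 -92.5  31. ] 0.3 top@z [710.9 -92.8] side@z [709.2 -90.6]
yellow [ 712.8 -204.4   28.3] 0.6 top@z [ 712.8 -204.1] side@z [ 713.1 -205.3]
```

View pics/topc.png

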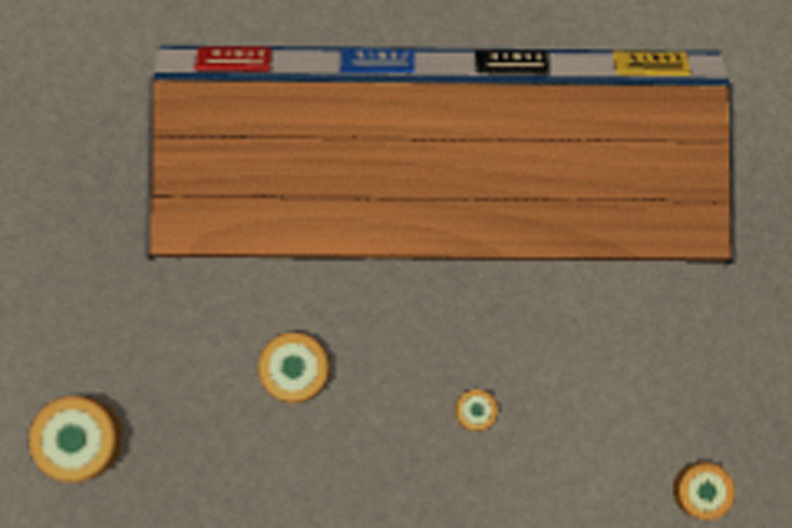

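View pics/sidec.png

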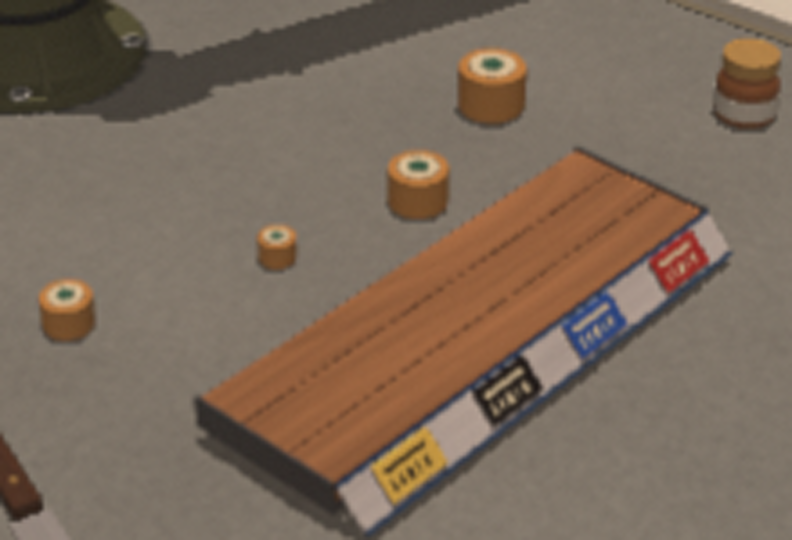

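The crops match. The ticket order is red, blue, black, yellow from +y, so that is the XL, L, M, S order. I'll check the plank corners and move above the XL cheese.

```bash
python3 - <<'E'
from h import *
for n,a,b in[('nl',(310.6,172.2),(195.5,217.9)),('nr',(205.3,240.8),(371.5,219.4)),('fl',(345.8,188.3),(197,164.2)),('fr',(243,264.2),(370.9,165.2))]:
    P,e=tri(a,b); print(n,P.round(1),round(e,1),onz('top',b,40).round(1))
E
python3 -m creep '[0,-0.84,0,0,0,0,1, 0,-0.84,0,0,0,0,1, 0,-0.84,0,0,0,0,1, 0,-0.84,0,0,0,0,1, 0,0,0,0.434,0.328,-0.916,1, 0,0,0,0.434,0.328,-0.916,1, 0,0,0,0.434,0.328,-0.916,1, 0,0,0,0.434,0.328,-0.916,1, 0,0,0,0.434,0.328,-0.916,1, 0,0,0,0.434,0.328,-0.916,1, 0,0,0,0.434,0.328,-0.916,1, 0,0,0,0.434,0.328,-0.916,1, 0,0,0,0.434,0.328,-0.916,1, 0,0,0,0.434,0.328,-0.916,1, 0,0,0,0.434,0.328,-0.916,1, 0,0,0,0.434,0.328,-0.916,1, 0,0,0,0.434,0.328,-0.916,1, 0,0,0,0.434,0.328,-0.916,1, 0,0,0,0.434,0.328,-0.916,1, 0,0,0,0.434,0.328,-0.916,1]' 25; python3 -m creep '[0,0,0,0,0,0,1,0,0,0,0,0,0,1]'
```

```text
nl [544.1 192.9  37. ] 8.1 [540.8 189.6  40. ]
nr [ 553.5 -267.1   38. ] 4.9 [ 551.6 -268.5   40. ]
fl [684.7 194.6  40.7] 6.4 [682.4 192.5  40. ]
fr [ 696.6 -264.1   41.8] 3.6 [ 695.7 -265.8   40. ]
clock: 2.97
position: [398.6, 242.0, 91.3]
tool_rot: [[1.0, 0.001, 0.002], [-0.002, 0.001, 1.0], [0.001, -1.0, 0.001]]
force: [0.7, 0.2, 0.0]
gripper_width: 1.0
clock: 3.13
position: [398.5, 241.6, 91.2]
tool_rot: [[1.0, -0.0, 0.005], [-0.005, -0.0, 1.0], [-0.0, -1.0, -0.0]]
force: [-0.7, -0.5, -0.2]
gripper_width: 1.001
```

Run:
```python
from h import *
im=camera('side').copy();s=state()
u,v=proj('side',s['position'])[0].round().astype(int);w=proj('side',[398.5,242,46])[0].round().astype(int)
print(u,v,w)
c=cv2.resize(im[60:230,190:390],None,fx=3.5,fy=3.5,interpolation=cv2.INTER_CUBIC)
cv2.circle(c,(int((u-190)*3.5),int((v-60)*3.5)),4,(255,0,255),-1)
cv2.imwrite('pics/s1.png',c[...,::-1])
```

```text
286 137 [286 148]
```

View pics/s1.png

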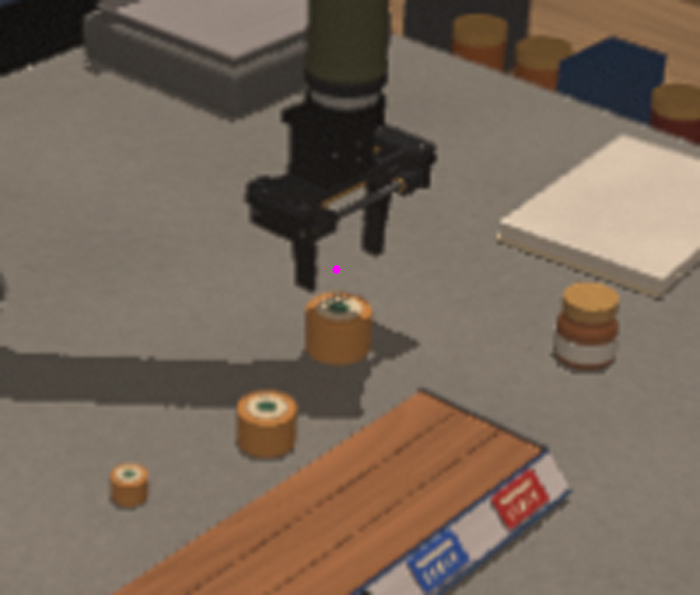

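The crop shows the open fingers straddling XL at (305,285) and (375,250). Their midpoint matches the projected TCP at (336,270), so I'll descend and grip.

```bash
python3 -m creep '[0,0,0,0,0.54,0,1, 0,0,0,0,0.54,0,1, 0,0,0,0,0.54,0,1, 0,0,0,0,0.54,0,1, 0,0,0,0,0.54,0,1, 0,0,0,0,0.54,0,1, 0,0,0,0,0,0,1]' 25;python3 -m creep '[0,0,0,0,0,0,0.5, 0,0,0,0,0,0,0.5, 0,0,0,0,0,0,0.5, 0,0,0,0,0,0,0.5, 0,0,0,0,0,0,0.5, 0,0,0,0,0,0,0.5, 0,0,0,0,0,0,0.5, 0,0,0,0,0,0,0.5]' 25
```

```text
clock: 3.77
position: [396.1, 243.5, 8.6]
tool_rot: [[1.0, -0.003, -0.001], [0.001, -0.002, 1.0], [-0.003, -1.0, -0.002]]
force: [-1.6, -0.2, -0.1]
gripper_width: 1.002
clock: 4.43
position: [398.7, 243.7, 11.3]
tool_rot: [[1.0, 0.001, 0.002], [-0.002, 0.001, 1.0], [0.001, -1.0, 0.001]]
force: [-0.8, 0.0, 6.0]
gripper_width: 0.751
```

```bash
python3 -m creep '[0,0,0,0,-0.4,0,0.5, 0,0,0,0,-0.9,0,0.5, 0,0,0,0,-0.9,0,0.5, 0,0,0,0,-0.9,0,0.5, 0,0,0,0,-0.9,0,0.5, 0,0,0,0.72,0,-0.377,0.5, 0,0,0,0.72,0,-0.377,0.5, 0,0,0,0.72,0,-0.377,0.5, 0,0,0,0.72,0,-0.377,0.5, 0,0,0,0.72,0,-0.377,0.5, 0,0,0,0.72,0,-0.377,0.5, 0,0,0,0.72,0,-0.377,0.5, 0,0,0,0.72,0,-0.377,0.5, 0,0,0,0.72,0,-0.377,0.5, 0,0,0,0.72,0,-0.377,0.5, 0,0,0,0.72,0,-0.377,0.5, 0,0,0,0.72,0,-0.377,0.5, 0,0,0,0,0,0,0.5]' 25;python3 -m creep '[0,0,0,0,0.4,0,0.5, 0,0,0,0,0.4,0,0.5, 0,0,0,0,0.4,0,0.5, 0,0,0,0,0.4,0,0.5, 0,0,0,0,0.2,0,0.5, 0,0,0,0,0.2,0,0.5, 0,0,0,0,0.1,0,0.5, 0,0,0,0,0.1,0,0.5, 0,0,0,0,0,0,0.5]' 25
python3 - <<'E'
from h import *
p=[]
im=camera('side')
for _ in range(5): camera('top'); p.append(state()['position'])
print(np.mean(p,0),state()['force'],state()['gripper_width'])
c=cv2.resize(im[90:290,190:390],None,fx=3,fy=3,interpolation=cv2.INTER_CUBIC)
cv2.imwrite('pics/s2.png',c[...,::-1])
E
```

```text
clock: 5.93
position: [616.6, 125.4, 110.3]
tool_rot: [[1.0, 0.002, 0.006], [-0.006, -0.003, 1.0], [0.002, -1.0, -0.003]]
force: [0.6, -1.5, -0.8]
gripper_width: 0.752
clock: 6.68
position: [613.8, 129.6, 55.1]
tool_rot: [[1.0, -0.0, 0.002], [-0.002, -0.0, 1.0], [-0.0, -1.0, -0.0]]
force: [-0.0, 0.1, -2.5]
gripper_width: 0.752
[614.25714246 129.55873574  55.82910235] [-1.28946525 -0.89012219 -1.90546752] 0.7523123207588138
```

View pics/s2.png

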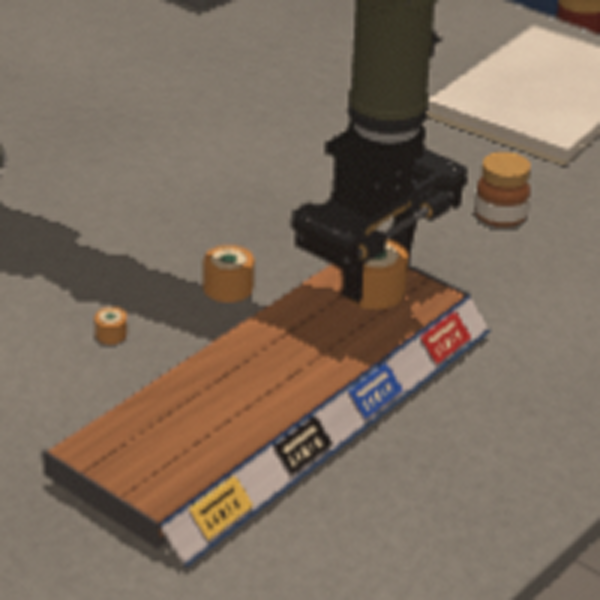

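XL is held upright above the red place in the crop at (385,275). I'll lower gently until contact.

```bash
python3 -m creep '[0,0,0,0,0.06,0,0.5, 0,0,0,0,0.06,0,0.5, 0,0,0,0,0.04,0,0.5, 0,0,0,0,0,0,0.5, 0,0,0,0,0,0,0.5]';python3 -m creep '[0,0,0,0,0.04,0,0.5, 0,0,0,0,0,0,0.5, 0,0,0,0,0,0,0.5]'
```

```text
clock: 7.4
position: [613.9, 129.5, 51.4]
tool_rot: [[1.0, -0.0, 0.002], [-0.002, 0.0, 1.0], [-0.0, -1.0, 0.0]]
force: [0.5, 0.3, -0.3]
gripper_width: 0.756
clock: 7.65
position: [613.9, 129.5, 51.3]
tool_rot: [[1.0, -0.0, 0.002], [-0.002, 0.0, 1.0], [-0.0, -1.0, 0.0]]
force: [-3.1, -0.4, 4.8]
gripper_width: 0.751
```

```bash
python3 -m creep '[0,0,0,0,0,0,0.8, 0,0,0,0,0,0,0.9, 0,0,0,0,0,0,1, 0,0,0,0,0,0,1, 0,0,0,0,0,0,1]';python3 -m creep '[0,0,0,0,-0.3,0,1, 0,0,0,0,-0.9,0,1, 0,0,0,0,-0.9,0,1, 0,0,0,0,-0.9,0,1, 0,0,0,-0.777,0,-0.27,1, 0,0,0,-0.777,0,-0.27,1, 0,0,0,-0.777,0,-0.27,1, 0,0,0,-0.777,0,-0.27,1, 0,0,0,-0.777,0,-0.27,1, 0,0,0,-0.777,0,-0.27,1, 0,0,0,-0.777,0,-0.27,1, 0,0,0,-0.777,0,-0.27,1, 0,0,0,0,0,0,1, 0,0,0,0,0.5,0,1, 0,0,0,0,0.5,0,1, 0,0,0,0,0,0,1]'
python3 - <<'E'
from h import *
im=camera('top').copy();s=state();print(s['position'])
for p,c in(([615,130.5,86],(255,0,255)),([615,130.5,40],(0,255,255))):
    print(proj('top',p).round(1))
for o in outline_of('top','cheese_xl')[:2]:
    m=o['pixels'];i=im.astype(int);g=m&(i[...,1]>i[...,0]+8);uv=np.argwhere(g).mean(0)[::-1];print(o['p'],uv.round(1),onz('top',uv,86).round(1))
c=cv2.resize(im[130:310,150:390],None,fx=3,fy=3,interpolation=cv2.INTER_CUBIC)
cv2.imwrite('pics/t2.png',c[...,::-1])
E
```

```text
clock: 8.07
position: [613.9, 129.6, 50.2]
tool_rot: [[1.0, 0.0, 0.002], [-0.002, 0.0, 1.0], [0.0, -1.0, 0.0]]
force: [0.2, -0.2, 0.8]
gripper_width: 0.974
clock: 9.4
position: [457.4, 75.6, 99.1]
tool_rot: [[1.0, -0.002, 0.002], [-0.002, -0.001, 1.0], [-0.002, -1.0, -0.001]]
force: [-0.1, -0.2, -0.1]
gripper_width: 0.999
[458.00098818  75.68328337  99.9776392 ]
[[218.  187.5]]
[[219.6 190.4]]
0.66 [218.6 188.1] [613.5 128.9  86. ]
```

View pics/t2.png

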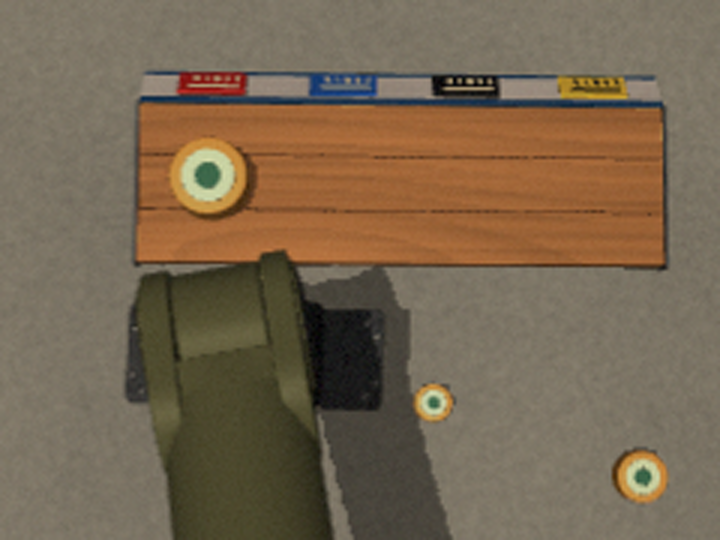

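XL stands at (613.5,128.9) by the top camera, against a place of about (614.6,130), so it is within 2 mm. L next.

```bash
python3 -m creep '[0,0,0,0,0.7,0,1, 0,0,0,0,0.8,0,1, 0,0,0,0,0.8,0,1, 0,0,0,0,0.8,0,1, 0,0,0,0,0.5,0,1, 0,0,0,0,0,0,1, 0,0,0,0,0,0,0.4, 0,0,0,0,0,0,0.4, 0,0,0,0,0,0,0.4, 0,0,0,0,0,0,0.4, 0,0,0,0,0,0,0.4, 0,0,0,0,0,0,0.4, 0,0,0,0,0,0,0.4, 0,0,0,0,0,0,0.4, 0,0,0,0,0,0,0.4]' 25; python3 -m creep '[0,0,0,0,-0.4,0,0.4, 0,0,0,0,-0.9,0,0.4, 0,0,0,0,-0.9,0,0.4, 0,0,0,0,-0.9,0,0.4, 0,0,0,0,-0.9,0,0.4, 0,0,0,0.7,0,-0.264,0.4, 0,0,0,0.7,0,-0.264,0.4, 0,0,0,0.7,0,-0.264,0.4, 0,0,0,0.7,0,-0.264,0.4, 0,0,0,0.7,0,-0.264,0.4, 0,0,0,0.7,0,-0.264,0.4, 0,0,0,0.7,0,-0.264,0.4, 0,0,0,0.7,0,-0.264,0.4, 0,0,0,0.7,0,-0.264,0.4, 0,0,0,0,0,0,0.4]';python3 -m creep '[0,0,0,0,0.4,0,0.4, 0,0,0,0,0.4,0,0.4, 0,0,0,0,0.4,0,0.4, 0,0,0,0,0.4,0,0.4, 0,0,0,0,0.3,0,0.4, 0,0,0,0,0.2,0,0.4, 0,0,0,0,0.1,0,0.4, 0,0,0,0,0.06,0,0.4, 0,0,0,0,0.06,0,0.4, 0,0,0,0,0,0,0.4, 0,0,0,0,0,0,0.4]'
```

```text
clock: 10.75
position: [458.8, 76.1, 10.9]
tool_rot: [[1.0, 0.001, 0.002], [-0.002, 0.001, 1.0], [0.001, -1.0, 0.001]]
force: [-1.4, 0.8, 5.8]
gripper_width: 0.624
clock: 12.0
position: [618.2, 13.8, 110.3]
tool_rot: [[1.0, 0.002, 0.004], [-0.004, -0.002, 1.0], [0.002, -1.0, -0.002]]
force: [0.4, -0.7, -1.4]
gripper_width: 0.626
clock: 12.92
position: [616.1, 16.1, 52.8]
tool_rot: [[1.0, 0.001, 0.002], [-0.002, 0.0, 1.0], [0.001, -1.0, 0.0]]
force: [-0.2, 0.2, -1.3]
gripper_width: 0.624
```

```bash
python3 -m creep '[0,0,0,0,0.04,0,0.4, 0,0,0,0,0.04,0,0.4, 0,0,0,0,0,0,0.4, 0,0,0,0,0,0,0.4]';python3 -m creep '[0,0,0,0,0.02,0,0.4, 0,0,0,0,0,0,0.4, 0,0,0,0,0,0,0.4]'
```

```text
clock: 13.25
position: [616.2, 16.1, 51.0]
tool_rot: [[1.0, 0.001, 0.002], [-0.002, 0.0, 1.0], [0.001, -1.0, 0.0]]
force: [-1.2, 0.1, 2.0]
gripper_width: 0.628
clock: 13.5
position: [616.2, 16.1, 51.0]
tool_rot: [[1.0, 0.001, 0.002], [-0.002, 0.0, 1.0], [0.001, -1.0, 0.0]]
force: [-1.6, 0.2, 5.6]
gripper_width: 0.628
```

```bash
python3 -m creep '[0,0,0,0,0,0,0.7, 0,0,0,0,0,0,0.8, 0,0,0,0,0,0,0.9, 0,0,0,0,0,0,0.9, 0,0,0,0,0,0,0.9]';python3 -m creep '[0,0,0,0,-0.3,0,0.9, 0,0,0,0,-0.9,0,0.9, 0,0,0,0,-0.9,0,0.9, 0,0,0,0,-0.9,0,0.9, 0,0,0,-0.75,0,-0.8215,1, 0,0,0,-0.75,0,-0.8215,1, 0,0,0,-0.75,0,-0.8215,1, 0,0,0,-0.75,0,-0.8215,1, 0,0,0,-0.75,0,-0.8215,1, 0,0,0,-0.75,0,-0.8215,1, 0,0,0,-0.75,0,-0.8215,1, 0,0,0,-0.75,0,-0.8215,1, 0,0,0,-0.75,0,-0.8215,1, 0,0,0,-0.75,0,-0.8215,1, 0,0,0,-0.75,0,-0.8215,1, 0,0,0,-0.75,0,-0.8215,1, 0,0,0,-0.75,0,-0.8215,1, 0,0,0,0,0,0,1, 0,0,0,0,0,0,1]'
python3 - <<'E'
from h import *
p=[]
im=camera('top').astype(int)
outs=outline_of('top','cheese_l')+outline_of('top','cheese_xl')
for o in outs:
    m=o['pixels'];g=m&(im[...,1]>im[...,0]+8)
    if g.sum()>5: uv=np.argwhere(g).mean(0)[::-1];print(round(o['p'],2),uv.round(1),g.sum(),'z78',onz('top',uv,78).round(1))
for _ in range(4): camera('top'); p.append(state()['position'])
print(np.mean(p,0))
E
```

```text
clock: 13.92
position: [615.6, 16.1, 49.6]
tool_rot: [[1.0, -0.0, 0.002], [-0.002, -0.0, 1.0], [-0.0, -1.0, -0.0]]
force: [0.0, -0.1, 0.2]
gripper_width: 0.874
clock: 15.5
position: [370.9, -251.5, 125.5]
tool_rot: [[1.0, 0.002, 0.006], [-0.006, 0.001, 1.0], [0.002, -1.0, 0.001]]
force: [-0.1, 0.6, -0.6]
gripper_width: 1.0
0.73 [363.5 288.6] 25 z78 [ 374.  -241.1   78. ]
0.55 [263.5 189.6] 89 z78 [615.   15.8  78. ]
0.67 [218.7 188. ] 140 z78 [615.2 129.4  78. ]
0.21 [363.5 288.6] 25 z78 [ 374.  -241.1   78. ]
[ 372.22913545 -249.63407689  124.89011636]
```

```bash
python3 -m creep '[0,0,0,0,0.8,0,1, 0,0,0,0,0.8,0,1, 0,0,0,0,0.8,0,1, 0,0,0,0,0.8,0,1, 0,0,0,0,0.8,0,1, 0,0,0,0,0.5,0,1, 0,0,0,0,0.2,0,1, 0,0,0,0,0,0,1, 0,0,0,0,0,0,0.3, 0,0,0,0,0,0,0.3, 0,0,0,0,0,0,0.3, 0,0,0,0,0,0,0.3, 0,0,0,0,0,0,0.3, 0,0,0,0,0,0,0.3, 0,0,0,0,0,0,0.3, 0,0,0,0,0,0,0.3, 0,0,0,0,0,0,0.3, 0,0,0,0,0,0,0.3, 0,0,0,0,0,0,0.3]' 25; python3 -m creep '[0,0,0,0,-0.4,0,0.3, 0,0,0,0,-0.9,0,0.3, 0,0,0,0,-0.9,0,0.3, 0,0,0,0,-0.9,0,0.3, 0,0,0,0,-0.9,0,0.3, 0,0,0,0.824,0,0.5225,0.3, 0,0,0,0.824,0,0.5225,0.3, 0,0,0,0.824,0,0.5225,0.3, 0,0,0,0.824,0,0.5225,0.3, 0,0,0,0.824,0,0.5225,0.3, 0,0,0,0.824,0,0.5225,0.3, 0,0,0,0.824,0,0.5225,0.3, 0,0,0,0.824,0,0.5225,0.3, 0,0,0,0.824,0,0.5225,0.3, 0,0,0,0.824,0,0.5225,0.3, 0,0,0,0.824,0,0.5225,0.3, 0,0,0,0.824,0,0.5225,0.3, 0,0,0,0,0,0,0.3]';python3 -m creep '[0,0,0,0,0.4,0,0.3, 0,0,0,0,0.4,0,0.3, 0,0,0,0,0.4,0,0.3, 0,0,0,0,0.4,0,0.3, 0,0,0,0,0.3,0,0.3, 0,0,0,0,0.2,0,0.3, 0,0,0,0,0.1,0,0.3, 0,0,0,0,0.06,0,0.3, 0,0,0,0,0.06,0,0.3, 0,0,0,0,0,0,0.3, 0,0,0,0,0,0,0.3]'
```

```text
clock: 17.43
position: [371.6, -250.4, 7.4]
tool_rot: [[1.0, 0.0, 0.002], [-0.002, 0.0, 1.0], [0.0, -1.0, 0.0]]
force: [-0.0, 0.4, 2.5]
gripper_width: 0.494
clock: 18.93
position: [622.8, -89.2, 107.6]
tool_rot: [[1.0, 0.003, -0.004], [0.004, 0.001, 1.0], [0.003, -1.0, 0.001]]
force: [-0.6, 0.7, -0.1]
gripper_width: 0.504
clock: 19.85
position: [619.3, -94.2, 49.8]
tool_rot: [[1.0, 0.001, 0.002], [-0.002, 0.0, 1.0], [0.001, -1.0, 0.0]]
force: [0.6, 0.7, -1.0]
gripper_width: 0.503
```

```bash
python3 -m creep '[0,0,0,0,0.04,0,0.3, 0,0,0,0,0.04,0,0.3, 0,0,0,0,0,0,0.3, 0,0,0,0,0,0,0.3]';python3 -m creep '[0,0,0,0,0.02,0,0.3, 0,0,0,0,0,0,0.3, 0,0,0,0,0,0,0.3]'
```

```text
clock: 20.18
position: [619.3, -94.1, 47.6]
tool_rot: [[1.0, 0.001, 0.002], [-0.002, 0.0, 1.0], [0.001, -1.0, 0.0]]
force: [0.0, -0.9, -0.6]
gripper_width: 0.501
clock: 20.43
position: [619.3, -94.1, 47.5]
tool_rot: [[1.0, 0.001, 0.002], [-0.002, 0.0, 1.0], [0.001, -1.0, 0.0]]
force: [-1.5, 1.4, 4.6]
gripper_width: 0.499
```

```bash
python3 -m creep '[0,0,0,0,0,0,0.6, 0,0,0,0,0,0,0.7, 0,0,0,0,0,0,0.8, 0,0,0,0,0,0,0.8, 0,0,0,0,0,0,0.8]';python3 -m creep '[0,0,0,0,-0.3,0,0.8, 0,0,0,0,-0.9,0,0.8, 0,0,0,0,-0.9,0,0.8, 0,0,0,0,-0.9,0,0.8, 0,0,0,-0.76,0,0.1,0.8, 0,0,0,-0.76,0,0.1,0.8, 0,0,0,-0.76,0,0.1,0.8, 0,0,0,-0.76,0,0.1,0.8, 0,0,0,-0.76,0,0.1,0.8, 0,0,0,-0.76,0,0.1,0.8, 0,0,0,-0.76,0,0.1,0.8, 0,0,0,-0.76,0,0.1,0.8, 0,0,0,-0.76,0,0.1,0.8, 0,0,0,-0.76,0,0.1,0.8, 0,0,0,0,0,0,0.8, 0,0,0,0,0,0,0.8]'
python3 - <<'E'
from h import *
p=[]
im=camera('top').astype(int)
for o in outline_of('top','cheese_l'):
    m=o['pixels'];g=m&(im[...,1]>im[...,0]+8)
    if g.sum()>5: uv=np.argwhere(g).mean(0)[::-1];print(round(o['p'],2),uv.round(1),g.sum(),'z71',onz('top',uv,71).round(1))
for _ in range(4): camera('top'); p.append(state()['position'])
print(np.mean(p,0))
E
```

```text
clock: 20.85
position: [618.8, -94.1, 46.5]
tool_rot: [[1.0, -0.0, 0.002], [-0.002, -0.0, 1.0], [-0.0, -1.0, -0.0]]
force: [0.5, 0.6, 0.2]
gripper_width: 0.764
clock: 22.18
position: [429.1, -68.7, 122.5]
tool_rot: [[1.0, 0.002, 0.002], [-0.002, 0.001, 1.0], [0.002, -1.0, 0.001]]
force: [0.9, -0.1, 0.1]
gripper_width: 0.8
0.84 [263.5 189.7] 94 z71 [615.8  15.8  71. ]
0.76 [307.  189.5] 34 z71 [620.  -95.5  71. ]
[429.93240862 -68.99182787 122.1236098 ]
```

```bash
python3 -m creep '[0,0,0,0,0.8,0,0.8, 0,0,0,0,0.8,0,0.8, 0,0,0,0,0.8,0,0.8, 0,0,0,0,0.8,0,0.8, 0,0,0,0,0.8,0,0.8, 0,0,0,0,0.4,0,0.8, 0,0,0,0,0.26,0,0.8, 0,0,0,0,0,0,0.8, 0,0,0,0,0,0,0.2, 0,0,0,0,0,0,0.2, 0,0,0,0,0,0,0.2, 0,0,0,0,0,0,0.2, 0,0,0,0,0,0,0.2, 0,0,0,0,0,0,0.2, 0,0,0,0,0,0,0.2, 0,0,0,0,0,0,0.2, 0,0,0,0,0,0,0.2, 0,0,0,0,0,0,0.2, 0,0,0,0,0,0,0.2]' 20; python3 -m creep '[0,0,0,0,-0.4,0,0.2, 0,0,0,0,-0.9,0,0.2, 0,0,0,0,-0.9,0,0.2, 0,0,0,0,-0.9,0,0.2, 0,0,0,0,-0.9,0,0.2, 0,0,0,0.77,0,-0.545,0.2, 0,0,0,0.77,0,-0.545,0.2, 0,0,0,0.77,0,-0.545,0.2, 0,0,0,0.77,0,-0.545,0.2, 0,0,0,0.77,0,-0.545,0.2, 0,0,0,0.77,0,-0.545,0.2, 0,0,0,0.77,0,-0.545,0.2, 0,0,0,0.77,0,-0.545,0.2, 0,0,0,0.77,0,-0.545,0.2, 0,0,0,0.77,0,-0.545,0.2, 0,0,0,0,0,0,0.2]';python3 -m creep '[0,0,0,0,0.4,0,0.2, 0,0,0,0,0.4,0,0.2, 0,0,0,0,0.4,0,0.2, 0,0,0,0,0.4,0,0.2, 0,0,0,0,0.3,0,0.2, 0,0,0,0,0.2,0,0.2, 0,0,0,0,0.1,0,0.2, 0,0,0,0,0.06,0,0.2, 0,0,0,0,0.06,0,0.2, 0,0,0,0,0,0,0.2, 0,0,0,0,0,0,0.2]'
```

```text
clock: 24.07
position: [429.3, -68.7, 5.6]
tool_rot: [[1.0, 0.0, 0.002], [-0.002, 0.0, 1.0], [0.0, -1.0, 0.0]]
force: [0.1, -0.3, 4.1]
gripper_width: 0.371
clock: 25.4
position: [623.6, -208.4, 105.4]
tool_rot: [[1.0, 0.001, 0.003], [-0.003, -0.004, 1.0], [0.001, -1.0, -0.004]]
force: [-0.1, -0.8, -0.2]
gripper_width: 0.371
clock: 26.32
position: [621.6, -205.5, 47.7]
tool_rot: [[1.0, 0.001, 0.002], [-0.002, -0.0, 1.0], [0.001, -1.0, -0.0]]
force: [-0.9, 0.3, -0.5]
gripper_width: 0.373
```

```bash
python3 -m creep '[0,0,0,0,0.04,0,0.2, 0,0,0,0,0.04,0,0.2, 0,0,0,0,0,0,0.2, 0,0,0,0,0,0,0.2]';python3 -m creep '[0,0,0,0,0.02,0,0.2, 0,0,0,0,0,0,0.2, 0,0,0,0,0,0,0.2]'
```

```text
clock: 26.65
position: [621.6, -205.5, 45.7]
tool_rot: [[1.0, 0.001, 0.002], [-0.002, -0.0, 1.0], [0.001, -1.0, -0.0]]
force: [-0.6, 0.6, 1.3]
gripper_width: 0.371
clock: 26.9
position: [621.6, -205.5, 45.7]
tool_rot: [[1.0, 0.001, 0.002], [-0.002, 0.0, 1.0], [0.001, -1.0, 0.0]]
force: [-1.9, 0.7, 5.6]
gripper_width: 0.371
```

```bash
python3 -m creep '[0,0,0,0,0,0,0.5, 0,0,0,0,0,0,0.6, 0,0,0,0,0,0,0.7, 0,0,0,0,0,0,0.7, 0,0,0,0,0,0,0.7]';python3 -m creep '[0,0,0,0,-0.3,0,0.7, 0,0,0,0,-0.9,0,0.7, 0,0,0,0,-0.9,0,0.7, 0,0,0,0,-0.9,0,0.7, 0,0,0,0,-0.9,0,0.7, 0,0,0,-0.8,0,-0.3,0.7, 0,0,0,-0.8,0,-0.3,0.7, 0,0,0,-0.8,0,-0.3,0.7, 0,0,0,-0.8,0,-0.3,0.7, 0,0,0,-0.8,0,-0.3,0.7, 0,0,0,-0.8,0,-0.3,0.7, 0,0,0,-0.8,0,-0.3,0.7, 0,0,0,-0.8,0,-0.3,0.7, 0,0,0,0,0,0,0.7, 0,0,0,0,0,0,0.7, 0,0,0,0,0,0,0.7]'
python3 - <<'E'
from h import *
im=camera('top');s=camera('side')
G={}
for n,I in(('top',im),('side',s)):
    i=I.astype(int)
    for o in outline_of(n,'cheese_l')+outline_of(n,'cheese_xl')[:1]:
        m=o['pixels'];g=m&(i[...,1]>i[...,0]+8)
        if g.sum()>2:
            uv=np.argwhere(g).mean(0)[::-1]; print(n,round(o['p'],2),uv.round(1),m.sum(),[onz(n,uv,z)[:2].round(1) for z in(86,78,71,64)])
for t in('jar','knife'): print(t,[np.argwhere(o['pixels']).mean(0)[::-1].round(1) for o in outline_of('top',t)[:1]])
a=cv2.resize(im[130:270,150:390],None,fx=2.2,fy=2.2,interpolation=cv2.INTER_CUBIC)
b=cv2.resize(s[120:290,180:380],None,fx=2.64,fy=1.7*1.553,interpolation=cv2.INTER_CUBIC)[:292]
b=cv2.resize(s[130:280,180:380],(528,396),interpolation=cv2.INTER_CUBIC)[:290]
cv2.imwrite('pics/end.png',np.vstack([a,b])[...,::-1] if a.shape[1]==b.shape[1] else a)
E
```

```text
clock: 27.32
position: [621.1, -205.3, 44.5]
tool_rot: [[1.0, -0.0, 0.002], [-0.002, 0.0, 1.0], [-0.0, -1.0, 0.0]]
force: [-0.2, -0.5, 0.6]
gripper_width: 0.65
clock: 28.65
position: [462.1, -264.7, 142.9]
tool_rot: [[1.0, 0.002, 0.002], [-0.002, 0.0, 1.0], [0.002, -1.0, 0.0]]
force: [0.4, -0.1, 0.3]
gripper_width: 0.702
top 0.76 [263.4 189.5] 401 [array([613.9,  16.1]), array([615.2,  16.2]), array([616.3,  16.2]), array([617.4,  16.3])]
top 0.71 [349.7 190.1] 120 [array([ 619.6, -202.6]), array([ 620.9, -204. ]), array([ 622.1, -205.2]), array([ 623.2, -206.4])]
top 0.48 [306.9 189.5] 278 [array([617.4, -94. ]), array([618.7, -94.7]), array([619.9, -95.3]), array([621. , -95.8])]
top 0.87 [218.6 188.1] 619 [array([613.5, 128.8]), array([614.8, 129.6]), array([615.9, 130.3]), array([617., 131.])]
side 0.87 [291.  193.2] 338 [array([620.6,  11.6]), array([613.5,  20.2]), array([607.3,  27.8]), array([601. ,  35.3])]
side 0.71 [238.2 233.4] 154 [array([ 639.4, -221.1]), array([ 632.5, -214.6]), array([ 626.4, -208.8]), array([ 620.3, -203.1])]
side 0.61 [266.  212.5] 251 [array([ 630.9, -105.4]), array([623.8, -97.8]), array([617.7, -91.2]), array([611.5, -84.5])]
side 0.9 [314.8 175. ] 390 [array([610.8, 133.7]), array([603.5, 143.5]), array([597.2, 151.9]), array([590.9, 160.4])]
jar [array([112.7, 199.1])]
knife [array([432.7, 196.3])]
```

View pics/end.png

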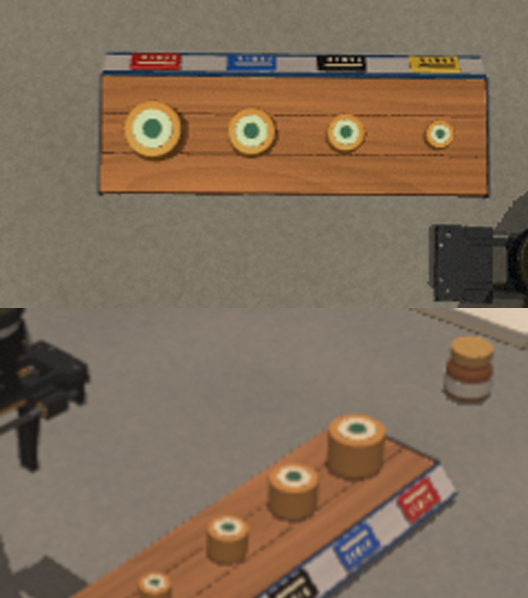

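The final view shows all four cheeses upright, centred behind their tickets from XL at red to S at yellow. The arm is clear.

```bash
python3 -c "
from plant import *
print(finish_job())"
```

```text
the job is handed in; nothing more can be done
None
```

All four cheeses are on the plank in order of size: XL behind red, then L behind blue, M behind black and S behind yellow at the other end. I lowered each one until a light contact of about 5 N showed, then released it. The job was handed in at about 29 s on the robot's clock.

- **Final top-camera check:** the cheeses stand at (613.5, 129), (615, 16), (620, −95) and (623, −206) mm. Each is within about 2 mm of the place worked out from its ticket and the plank's centre line. All four are upright and the gripper touches nothing.
- **Side camera:** it agrees on three cheeses to about 5 mm. XL is up to about 6 mm off, as this camera already was on XL and red at the start.
- **Jar and knife:** the jar is where it was. The knife was partly hidden by the arm in the last picture, so its detected centre shifted from (425, 225) to (433, 196) pixels. The planned paths stayed clear of it and no contact force showed, but I did not confirm its position with an unobstructed view.

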